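Slide the loose lid into register and press it home at every corner

TASK

The blue lid lies loose on the grey instrument box, pulled too far toward the robot and cocked. Without lifting it off, slide it back over the box until it drops into place, then press down its corners until all four clips are fully home and the lid sits flush on the rim all round. The lid cracks at 35 N, so press firmly but never that hard, leave the other things on the bench where they are, and finish clear of the lid.

Things in the scene. Friction and masses are not known exactly. Their poses are not given: they have to be found in the camera images.
- foot: dark steel foot plate, 170 x 130 x 8 mm, fixed on the bench. Origin: centre of its underside. Its +x axis points from the lid's loose (near) side to the far side: the lid must be slid along +x. The box stands on it on four soft rubber mounts: it yields straight down by about 1 mm per 3 N (the first 1 N or so moves nothing), at most 11 mm, and comes back up.
- rim (a point): centre of the top rim of the open grey plastic box (outside 150 mm along x, 110 mm along y, 48 mm high, walls 5 mm thick); axes as the foot plate. The rim stands 69 mm above the bench when nothing presses on it.
- lid: loose flat blue lid with black vent slots, 162 x 122 x 6 mm, 0.2 to 0.33 kg; overhangs the box by 6 mm all round when in place. Origin: centre of its underside; x along the long side as the box, z up. Four locating lugs under it, 8 mm deep, one at the middle of each side, fit inside the box walls with 1.5 mm play. In place, its origin coincides with point rim within the play.
- lid_edge (a point): middle of the lid's near edge, at its underside, (-81, 0) mm in the lid frame; can be pushed with a closed fingertip. At the start the lid is 11 to 20 mm too far toward -x and this edge is up, as the near lug stands on the near wall. Slid far enough along +x, the far lug butts against the far wall and the near lug drops inside the near wall. Sliding takes a few N.
- lid_fl (a point): point on the lid's underside at (-60, +40) mm in the lid frame (near left). On top, straight above each of these four points, is a yellow press pad 20 mm across, its face 7.5 mm above the point; below it, when in register, is a white friction clip, 11 mm across.
- lid_fr (a point): the same at (-60, -40) mm (near right). At the start each clip stands 2.5 to 5.5 mm proud of the rim, each differently; it slides down under about 10 N and stays where it is left.
- lid_bl (a point): the same at (+60, +40) mm (far left). A clip is home when the lid meets the rim there. A press at one corner can rock the opposite corner up.
- lid_br (a point): the same at (+60, -40) mm (far right)
- multimeter: yellow and grey multimeter lying on the bench, 88 x 197 x 47 mm, a bystander; origin: centre of its underside
- tape_roll: roll of black tape, 62 mm across, 19 mm high, a bystander; origin: centre of its underside
- pliers: red-handled pliers lying on the bench, 62 x 220 x 17 mm, a bystander; origin: centre of its underside
- loupe: black eyepiece loupe, 41 mm across, 30 mm high, a bystander; origin: centre of its underside
- side_cutters: blue-handled side cutters lying on the bench, 39 x 126 x 10 mm, a bystander; origin: centre of its underside
There are look-alikes about, which are no part of the job. There is more than one size of the lid; the job needs the larger.

How it is judged:
By the outcome, as a careful person would: the job done as asked, in the order asked, and still so for the second after the job is handed in, with the robot touching nothing.
It also fails if it takes over 72 s, if anything falls off the work surface, if the arm or the gripper's body presses on something with over 40 N, if the wrist force passes 120 N, or if a joint passes its speed limit or range.

ROBOT

A 6-joint arm with a two-finger parallel gripper is mounted at the origin on a cart in front of the work surface, level with it; the furniture and walls round the work are solid. World frame = base frame: x ahead of the robot, y to its left, z up, the work surface at z = 0. Lengths are in m, angles in rad, forces in N, time in s.
With the tool pointing down it reaches from about 0.35 to 0.975 m from the base axis. Payload 4.9 kg.
Tool frame: the origin (TCP) lies between the finger pads; the fingertips stand 17 mm ahead of it and the grasp point (between the pads) lies 2 mm behind it (manip.nose_length is the distance from the TCP to the fingertips, in m); z points along the fingers, y is the line along which they close (so a half turn about z gives the same grasp; the last joint's range is limited). The gripper opens to 85 mm and grips with 20 to 120 N. Pads are 22 mm wide; open, the fingers measure 114 mm over their backs; the gripper's body (76 mm by 85 mm) begins 54 mm behind the grasp point. The pads swing forward as they close: fully open they stand 13 mm farther back than shut.
Start: joints at [-1.275, 0.053, 1.613, -0, 1.476, -0.119], TCP at [0.252, -0.572, 0.248] pointing down, gripper open.
Joint ranges: [-3.01, 3.01], [-1.01, 2.22], [0.06, 2.58], [-1.02, 4.17], [0.09, 2.62], [-3.14, 3.14]. Speed limits (rad/s): [2.57, 2.57, 3.14, 3.14, 3.14, 3.14].

INTERFACE

Orientations are given as a unit quaternion [w, x, y, z].
In Python, from plant import manip gives the robot as it stands. The module is installed in compiled form; this text tells all that it offers.
- The arm moves only by the tool apply_moves, never from a script. Its argument "moves" is a list of rows, each a list of 3 entries, a list of its own where there are three numbers: the turn, a rotation vector about the tool's x, y, z in rad, then the shift along the tool's x, y, z in cm, then the closure, from -1 (fully open) to 1 (shut), so that 0 is half open. A call has 1 to 20 rows; each row is the pose to reach, as a shift and turn from the pose commanded when the call began, along the tool's axes at that moment; what a row does not reach only later rows make up. A row lasts 1/10 s, in which the tool goes at most 50 mm and 8.59 degrees, less where a joint would pass 70% of its speed; a pose out of reach is approached as far as the arm can. A call with a gripper value outside its range is refused whole. The fingers move at their own pace and stop on an object; the grip force is fixed at half the most. Time passes only in rows, so rows that repeat a pose let the fingers close. It gives the time, the measured TCP pose, the force, the opening and the grip force at its end, in the units of the state.
- manip.state(): the state, without advancing time (a new reading comes with each control period).
- manip.grab_frame(name): name is "scene" or "side" or "wrist"; returns a dict with "image" (420x560x3 uint8, red, green, blue), "K" (3x3 intrinsics, pixels), "rvec" (rotation vector, rad) and "tvec" (3), from world to camera coordinates, as OpenCV has them. Camera axes: x right, y down, z forward; pixel columns grow to the right and rows downward; lengths in m; the calibration is good to about 2 mm. The wrist camera is an equidistant fisheye: a pixel r from the principal point sees the ray r / f radians off the axis. A picture is of the moment at which its call begins. There is no depth.
- manip.job_done(): hands the job in; it is judged then, once.
Trained networks look in a picture, given as the dict that the camera call returned (one of the last four; its "shot" number tells which), for a name from the list of things; names that differ only in an ending like _2 or _b are one class to them, and where a whole thing is asked for, a point or a joint stands for the part that bears it (a point fixed in the world has none). Each returns a list of dicts, best first, with "score" (0 to 1); they miss things now and then, are a little off and sometimes report something else, mostly with a low value. They report only what shows in the picture. A call takes as long as a camera call. They do not tell look-alikes from the thing itself.
- manip.look_for(picture, label): "location" ([x, y, z] in m, in the coordinates of the camera as it stood for that picture, good to about 4 mm: the middle of the surface that is visible of it).
- manip.silhouettes(picture, label): "pixels" (420x560 bool, what is visible of it).
- manip.spot_point(picture, label): "location" ([x, y, z] in m, in the coordinates of the camera as it stood for that picture, good to about 4 mm: a listed point, or the origin of a listed thing).
The state is a dict: "time": time; "joint_pos": joint angles; "joint_vel": joint speeds; "joint_efforts": joint torques, N m; "tool_pos": TCP position; "tool_rot": TCP orientation; "contact_force": force on the tool from outside, world axes, zero at the start; "ft_torque": the same for the moment, N m; "gripper_width": opening from 0.0 (shut) to 1.0 (fully open); "grasp_force": force on a finger pad.
Only numpy, scipy, OpenCV 4.12 (cv2) and the standard library are available. Lean on these libraries where they do the work, as an engineer would, in place of code of your own. Each camera call takes 0.05 s, during which the arm holds its last target. There are 200 camera calls.

## Working session

There is one attempt and no reset: what is moved stays moved. The work goes in short steps, Python scripts to look and compute and a tool call to move; the robot and the scene stay as the last step left them, time stands still between calls to the robot, and variables do not carry over. Pictures are saved under pics/ and viewed, at most 10 in all, crops included, and the job is handed in when it is done.

Besides the shell and the picture viewer there is one more tool, called after ">>>" by a JSON object that holds its "op" and its "data". apply_moves: Moves the arm, as the interface text tells. Its arguments: {"type":"object","properties":{"moves":{"type":"array"}},"required":["moves"]}

```bash
mkdir -p pics; cat > h.py <<'E'
import numpy as np, cv2
from plant import manip
from scipy.spatial.transform import Rotation as R
def w(p,loc):
    Rm=cv2.Rodrigues(np.array(p["rvec"],float))[0]
    return Rm.T@(np.array(loc)-np.array(p["tvec"]).ravel())
def px(p,X):
    return cv2.projectPoints(np.array(X,float).reshape(-1,3),np.array(p["rvec"],float),np.array(p["tvec"],float),p["K"],None)[0].reshape(-1,2)
def save(p,n,crop=None,s=1):
    im=p["image"][:,:,::-1]
    if crop: im=im[crop[1]:crop[3],crop[0]:crop[2]]
    cv2.imwrite("pics/"+n,cv2.resize(im,None,fx=s,fy=s,interpolation=cv2.INTER_CUBIC))
def spots(p,labels,f="spot_point",n=3):
    for l in labels:
        for d in getattr(manip,f)(p,l)[:n]:
            X=w(p,d["location"]); print(l,round(d["score"],2),(X*1000).round(1),px(p,X).round()[0] if p.get("fish") is None else "")
E
python3 - <<'E'
from h import *
s=manip.state(); print(s["tool_pos"],s["tool_rot"],manip.nose_length,s["contact_force"])
a=manip.grab_frame("scene"); b=manip.grab_frame("side")
save(a,"a.png"); save(b,"b.png")
L=["foot","rim","lid","lid_edge","lid_fl","lid_fr","lid_bl","lid_br"]
print("scene");spots(a,L); print("side"); spots(b,L)
E
```

```text
[ 0.25170705 -0.57143307  0.24708818] [-1.01910214e-03  9.78570182e-01  2.05911034e-01 -8.56517242e-05] 0.017 [0.53270629 0.05946347 0.34700267]
scene
foot 0.61 [ 512.9 -309.6    2.4] [319. 206.]
foot 0.37 [770.7 -28.2   1.9] [203. 212.]
rim 0.65 [ 512.5 -309.4   66.4] [320. 192.]
lid 0.97 [ 496.  -648.2   11.4] [382. 162.]
lid 0.73 [ 494.8 -298.3   79.8] [323. 192.]
lid_edge 0.97 [ 516.2 -701.2    6.3] [386. 155.]
lid_edge 0.96 [ 426.1 -263.7   81.8] [333. 207.]
lid_fl 0.95 [ 483.9 -698.6    9.8] [393. 158.]
lid_fl 0.77 [ 461.8 -238.5   79.1] [318. 207.]
lid_fr 0.81 [ 536.7 -674.6    6.8] [377. 155.]
lid_br 0.95 [ 502.2 -596.     8.8] [372. 168.]
lid_br 0.56 [ 527.4 -367.1   76.3] [328. 179.]
side
foot 0.49 [ 515.  -302.8   -9. ] [316. 221.]
rim 0.32 [ 534.4 -361.3   73. ] [325. 197.]
lid 0.85 [ 496.2 -642.3   12.9] [379. 187.]
lid 0.67 [ 499.  -298.6   69.8] [319. 208.]
lid_edge 0.83 [ 427.4 -262.    78.6] [324. 220.]
lid_edge 0.52 [ 516.9 -699.2    2.4] [384. 182.]
lid_edge 0.26 [ 654.  -114.3   -2. ] [259. 221.]
lid_fl 0.83 [ 482.1 -693.1    4.2] [389. 186.]
lid_fl 0.7 [ 463.7 -238.1   76.3] [313. 218.]
lid_fr 0.79 [ 533.5 -671.6    2.6] [377. 182.]
lid_fr 0.55 [ 427.7 -309.    74.6] [333. 215.]
lid_bl 0.64 [ 453.8 -612.1    4.7] [381. 196.]
lid_br 0.75 [ 505.9 -592.2    6.3] [369. 192.]
lid_br 0.74 [ 534.  -361.2   74. ] [325. 197.]
```

```bash
python3 - <<'E'
import cv2,numpy as np
a=cv2.imread("pics/a.png");b=cv2.imread("pics/b.png")
c=[cv2.resize(x[130:280,180:440],None,fx=3,fy=1*3)[:, :] for x in (a,b)]
cv2.imwrite("pics/ab.png",cv2.resize(np.vstack(c),(520,600)))
E
```

```text
(no output)
```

View pics/a.png

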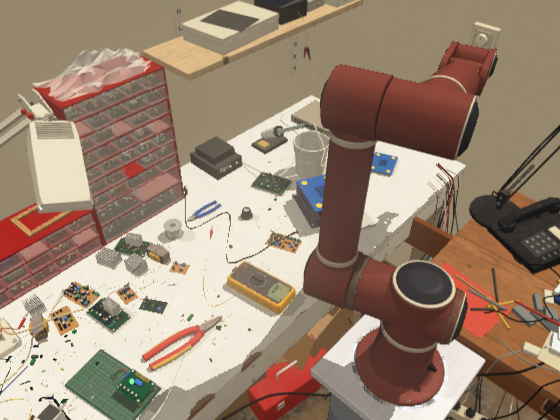

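View pics/ab.png

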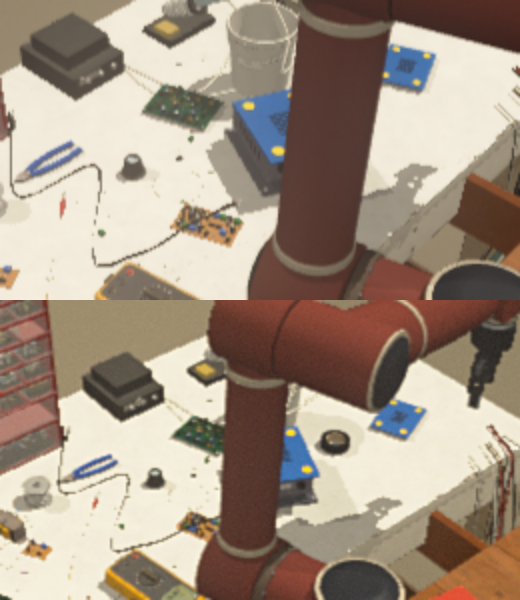

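The job's lid is the one on the grey box (~(315,198) in the scene view, partly hidden by the arm). The blue one flat on the bench at (383,162) is the smaller look-alike. I'll move the wrist camera above the box to confirm this.

>>> {"op": "apply_moves", "data": {"moves": [[[0,0,-0.15],[4,-3,-2],1],[[0,0,-0.3],[8,-5.5,-4],1],[[0,0,-0.4],[12,-8.3,-6],1],[[0,0,-0.5],[16,-11,-8],1],[[0,0,-0.6],[20,-14,-8],1],[[0,0,-0.68],[24,-16.6,-8],1],[[0,0,-0.68],[28,-19.4,-8],1],[[0,0,-0.68],[30,-20.7,-8],1],[[0,0,-0.68],[30,-20.7,-8],1],[[0,0,-0.68],[30,-20.7,-8],1],[[0,0,-0.68],[30,-20.7,-8],1]]}}

```text
time: 2.0
tool_pos: [0.4426, -0.2624, 0.3283]
tool_rot: [0.0, 0.854, 0.52, -0.0]
contact_force: [0.9, -0.4, 0.7]
gripper_width: -0.002
grasp_force: 0.0
```

```bash
python3 - <<'E'
from h import *
s=manip.state(); print(s["time"],s["tool_pos"],R.from_quat(np.roll(s["tool_rot"],-1)).as_matrix().round(3),s["joint_pos"])
L=["foot","rim","lid","lid_edge","lid_fl","lid_fr","lid_bl","lid_br"]
for n in ("wrist","side","scene"):
    a=manip.grab_frame(n); save(a,n+"1.png"); print(n,a["K"].tolist() if n=="wrist" else "");spots(a,L,n=2)
    if n=="wrist": spots(a,["multimeter","tape_roll","pliers","loupe","side_cutters"],"look_for",n=1)
E
```

```text
2.0 [ 0.44261245 -0.26235358  0.32828276] [[ 0.459  0.888 -0.   ]
 [ 0.888 -0.459 -0.   ]
 [-0.    -0.    -1.   ]] [-6.79577382e-01 -2.49367725e-01  1.76256025e+00 -3.91257371e-04
  1.62842069e+00 -2.02605560e-01]
wrist [[325.19226210127806, 0.0, 283.2295924054538], [0.0, 325.19226210127806, 206.11462042342515], [0.0, 0.0, 1.0]]
lid 0.94 [ 493.8 -305.1   76.8] [338. 180.]
lid 0.61 [ 491.5 -649.9    5.5] [412. 343.]
lid_edge 0.79 [ 512.6 -701.5    8.8] [435. 361.]
lid_edge 0.7 [ 420.6 -266.2   77.7] [268. 179.]
lid_fl 0.76 [ 461.4 -239.9   73.9] [289. 143.]
lid_fl 0.71 [ 6.516e+02 -1.136e+02 -2.000e-01] [383. -38.]
lid_fr 0.88 [ 532.9 -673.8   11.2] [442. 347.]
lid_fr 0.64 [ 421.4 -308.3   79.9] [285. 209.]
lid_bl 0.81 [ 563.7 -293.1   74. ] [388. 143.]
lid_bl 0.63 [ 422.4 -310.8   79.9] [287. 210.]
lid_br 0.67 [ 532.2 -366.8   75.8] [386. 209.]
lid_br 0.67 [ 501.9 -595.2    6.4] [407. 318.]
multimeter 0.62 [351.5  26.   31.6] [ 88. -33.]
tape_roll 0.61 [ 557.9 -270.2    7.4] [363. 123.]
pliers 0.39 [ 576.3 -339.5   64.2] [409. 171.]
loupe 0.73 [ 641.3 -122.3   12.7] [381. -29.]
side 
foot 0.52 [ 512.2 -305.4   -7.9] [317. 221.]
lid 0.47 [ 494.6 -645.1    6.5] [379. 188.]
lid 0.41 [ 653.5 -115.9   -4.8] [259. 221.]
lid_edge 0.5 [ 516.6 -698.3   -0. ] [384. 182.]
lid_fl 0.19 [ 653.6 -115.6   -1. ] [259. 221.]
lid_fr 0.65 [ 536.3 -671.6    0.8] [376. 183.]
lid_bl 0.69 [ 453.  -612.     2.7] [381. 197.]
lid_br 0.67 [ 509.2 -593.4    3.9] [368. 192.]
scene 
foot 0.65 [ 513.1 -308.2    3.5] [319. 206.]
foot 0.37 [414.4  72.2  -1.9] [259. 289.]
lid 0.75 [ 495.  -299.9   80. ] [323. 192.]
lid_edge 0.67 [ 427.6 -261.7   80.3] [332. 208.]
lid_fl 0.85 [ 461.8 -238.    76.6] [318. 207.]
lid_bl 0.94 [ 567.4 -283.7   75.7] [302. 186.]
lid_br 0.96 [ 529.4 -365.4   75.8] [327. 179.]
```

View pics/wrist1.png

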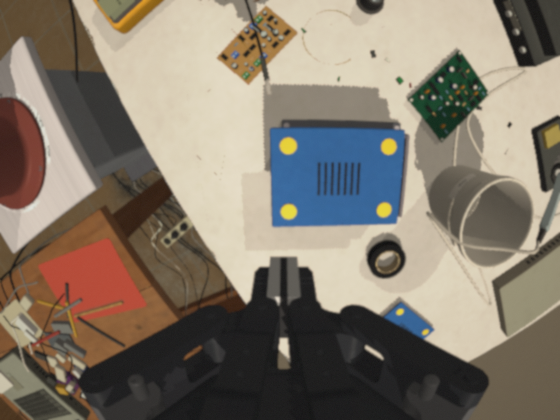

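The wrist view shows the job lid at (338,178) on the grey box, with pads at (289,146), (389,147), (289,211) and (384,210). The smaller lid lies on the bench at (407,318) and the tape roll is at (387,258). I'll crop the view to confirm, and measure.

```bash
cat >> h.py <<'E'
def unp(p,uv,z):
    K=p["K"]; d=(np.array(uv,float)-[K[0,2],K[1,2]])/K[0,0]; r=np.linalg.norm(d)
    c=np.r_[d/r*np.sin(r),np.cos(r)] if r>0 else np.array([0,0,1.])
    Rm=cv2.Rodrigues(np.array(p["rvec"],float))[0]; o=-Rm.T@np.array(p["tvec"]).ravel(); v=Rm.T@c
    return o+v*(z-o[2])/v[2]
def pads(p,z=0.083):
    hsv=cv2.cvtColor(p["image"],cv2.COLOR_RGB2HSV)
    m=cv2.inRange(hsv,(18,120,120),(38,255,255))
    n,l,st,c=cv2.connectedComponentsWithStats(m)
    return [(c[i].round(1),st[i,4],(unp(p,c[i],z)*1000).round(1)) for i in range(1,n) if 60<st[i,4]<1500]
E
python3 - <<'E'
from h import *
a=manip.grab_frame("wrist")
for q in pads(a): print(q)
print("cam",(unp(a,[283,206],0)).round(3))
spots(a,["lid","lid_edge","lid_fl","lid_fr","lid_bl","lid_br","rim","foot"],n=1)
save(a,"crop.png",(240,90,440,360),3) if 0 else cv2.imwrite("pics/crop.png",cv2.resize(a["image"][100:350,235:445,::-1],None,fx=2.4,fy=2.4,interpolation=cv2.INTER_CUBIC))
E
```

```text
(array([133.1,  14.7]), np.int32(669), array([373.7,  -4.3,  83. ]))
(array([552.3, 136.4]), np.int32(246), array([ 825.4, -387.3,   83. ]))
(array([287.7, 146.3]), np.int32(204), array([ 460. , -239.8,   83. ]))
(array([388.2, 147. ]), np.int32(180), array([ 567.2, -293.2,   83. ]))
(array([288.1, 211.8]), np.int32(170), array([ 423.9, -311.4,   83. ]))
(array([383.4, 210.1]), np.int32(150), array([ 531.4, -364.5,   83. ]))
(array([ 71.5, 323.2]), np.int32(86), array([ -12.5, -325.7,   83. ]))
cam [ 0.409 -0.328  0.   ]
lid 0.96 [ 492.5 -649.     1.9] [412. 342.]
lid_edge 0.6 [ 424.5 -269.4   77.4] [272. 181.]
lid_fl 0.85 [ 462.9 -240.5   71.4] [290. 144.]
lid_fr 0.74 [ 536.5 -678.6   13.5] [445. 349.]
lid_bl 0.63 [ 562.2 -296.7   73.3] [388. 148.]
lid_br 0.8 [ 500.4 -595.2    6.3] [406. 319.]
```

View pics/crop.png

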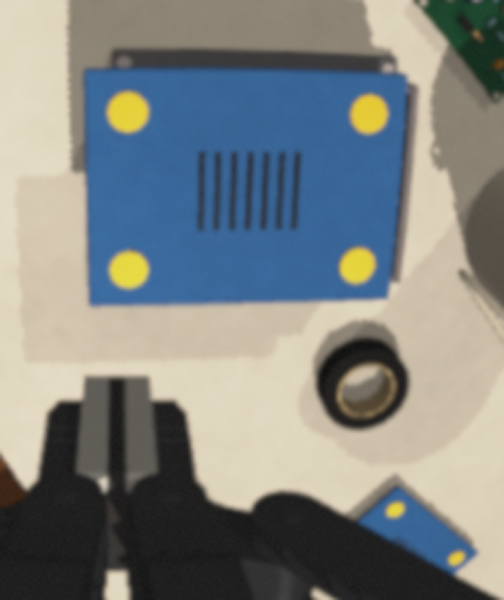

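```bash
python3 - <<'E'
from h import *
a=manip.grab_frame("wrist")
for u,v in ((112,50),(250,56),(395,62),(416,88),(398,283)):
    print((unp(a,[u/2.4+235,v/2.4+100],.008)*1000).round(1),(unp(a,[u/2.4+235,v/2.4+100],.069)*1000).round(1))
E
```

```text
[ 464.5 -215.2    8. ] [ 466.8 -211.3   69. ]
[ 533.7 -253.5    8. ] [ 526.6 -244.4   69. ]
[ 612.6 -293.8    8. ] [ 594.7 -279.2   69. ]
[ 618.9 -313.8    8. ] [ 600.1 -296.5   69. ]
[ 562.4 -425.7    8. ] [ 551.4 -393.1   69. ]
```

>>> {"op": "apply_moves", "data": {"moves": [[[0,0,0],[-1.2,-4.5,0],1],[[0,0,0],[-1.2,-5.1,4],1],[[0,0,0],[-1.2,-5.1,8],1],[[0,0,0],[-1.2,-5.1,12],1],[[0,0,0],[-1.2,-5.1,16],1],[[0,0,0],[-1.2,-5.1,20],1],[[0,0,0],[-1.2,-5.1,24.1],1],[[0,0,0],[-1.2,-5.1,24.1],1],[[0,0,0],[-1.2,-5.1,24.1],1]]}}

```text
time: 5.0
tool_pos: [0.3921, -0.2488, 0.0875]
tool_rot: [-0.001, 0.854, 0.52, -0.0]
contact_force: [0.8, 0.3, 0.2]
gripper_width: -0.004
grasp_force: 0.0
```

>>> {"op": "apply_moves", "data": {"moves": [[[0,0,0],[0,0.5,0],1],[[0,0,0],[0,1,0],1],[[0,0,0],[0,1.3,0],1],[[0,0,0],[0,1.6,0],1],[[0,0,0],[0,1.6,0],1],[[0,0,0],[0,1.6,0],1]]}}

```text
time: 5.6
tool_pos: [0.4065, -0.2563, 0.0874]
tool_rot: [-0.0, 0.854, 0.521, -0.0]
contact_force: [0.9, -0.3, -0.2]
gripper_width: -0.001
grasp_force: 0.0
```

```bash
python3 - <<'E'
from h import *
a=manip.grab_frame("wrist"); save(a,"w2.png"); print(manip.state()["tool_pos"])
for q in pads(a): print(q)
E
```

```text
[ 0.40632236 -0.25616039  0.08724134]
(array([258.7,  30.4]), np.int32(103), array([ 449. , -152.9,   83. ]))
(array([376.1, 204.4]), np.int32(1391), array([ 460.5, -239.8,   83. ]))
(array([556.2, 204.8]), np.int32(167), array([ 561.2, -291.7,   83. ]))
(array([526.3, 316.5]), np.int32(333), array([ 531.1, -363.6,   83. ]))
(array([ 22.9, 407.2]), np.int32(81), array([  88.3, -293.5,   83. ]))
```

View pics/w2.png

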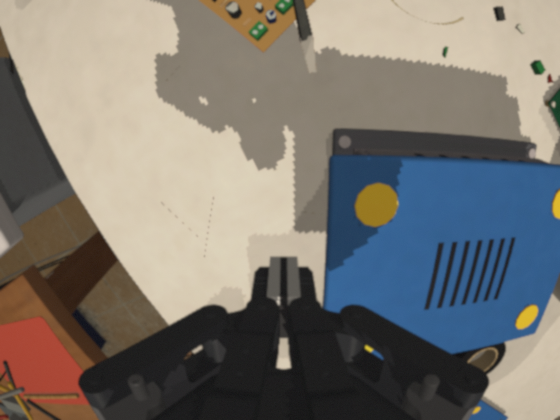

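The fingertip at (285,270) sits just short of the near edge at (325,300), and the lid hasn't moved. Pushing slowly.

>>> {"op": "apply_moves", "data": {"moves": [[[0,0,0],[0,0.3,0],1],[[0,0,0],[0,0.6,0],1],[[0,0,0],[0,0.9,0],1],[[0,0,0],[0,1.1,0],1],[[0,0,0],[0,1.3,0],1],[[0,0,0],[0,1.5,0],1],[[0,0,0],[0,1.5,0],1]]}}

```text
time: 6.35
tool_pos: [0.42, -0.2633, 0.0873]
tool_rot: [0.0, 0.854, 0.52, 0.0]
contact_force: [-0.2, -0.4, 0.5]
gripper_width: 0.006
grasp_force: 0.1
```

>>> {"op": "apply_moves", "data": {"moves": [[[0,0,0],[0,0.15,0],1],[[0,0,0],[0,0.3,0],1],[[0,0,0],[0,0.45,0],1],[[0,0,0],[0,0.5,0],1]]}}

```text
time: 6.75
tool_pos: [0.4243, -0.2655, 0.0873]
tool_rot: [-0.0, 0.854, 0.52, 0.0]
contact_force: [-0.7, 0.6, -0.8]
gripper_width: -0.004
grasp_force: 0.5
```

```bash
python3 - <<'E'
from h import *
a=manip.grab_frame("wrist"); print(manip.state()["tool_pos"],manip.state()["contact_force"])
for q in pads(a): print(q)
E
```

```text
[ 0.42427878 -0.26548079  0.08726909] [-1.16056287  0.26011878 -0.92919108]
(array([224.4,  31.1]), np.int32(89), array([ 454.9, -155.6,   83. ]))
(array([363.1, 204.4]), np.int32(1448), array([ 473.1, -246.3,   83. ]))
(array([553.2, 203.8]), np.int32(373), array([ 576.5, -298.9,   83. ]))
(array([519.5, 318.4]), np.int32(345), array([ 543. , -370.2,   83. ]))
(array([ 14.7, 403.8]), np.int32(80), array([  94.9, -296.5,   83. ]))
```

>>> {"op": "apply_moves", "data": {"moves": [[[0,0,0],[0,0.1,0],1],[[0,0,0],[0,0.2,0],1],[[0,0,0],[0,0.2,0],1]]}}

```text
time: 7.1
tool_pos: [0.4264, -0.2667, 0.0876]
tool_rot: [0.001, 0.854, 0.52, 0.0]
contact_force: [1.4, 0.0, -0.2]
gripper_width: 0.0
grasp_force: 0.0
```

>>> {"op": "apply_moves", "data": {"moves": [[[0,0,0],[0,0.1,0],1],[[0,0,0],[0,0.15,0],1],[[0,0,0],[0,0.15,0],1]]}}

```text
time: 7.4
tool_pos: [0.4272, -0.267, 0.0873]
tool_rot: [-0.0, 0.854, 0.52, -0.0]
contact_force: [-1.2, 0.8, 2.3]
gripper_width: 0.001
grasp_force: 0.8
```

```bash
python3 - <<'E'
from h import *
a=manip.grab_frame("wrist"); print(manip.state()["tool_pos"],manip.state()["contact_force"])
for q in pads(a): print(q)
E
```

```text
[ 0.42718973 -0.26698405  0.08729907] [-1.0105492   0.42504745  1.33654292]
(array([218.9,  31.6]), np.int32(92), array([ 455.8, -156.1,   83. ]))
(array([356.3, 200.5]), np.int32(1388), array([ 474. , -244.8,   83. ]))
(array([551.8, 203.5]), np.int32(456), array([ 578.3, -299.7,   83. ]))
(array([517.3, 319.2]), np.int32(365), array([ 544.1, -371.1,   83. ]))
(array([ 13.4, 402.9]), np.int32(81), array([  96.1, -296.8,   83. ]))
```

>>> {"op": "apply_moves", "data": {"moves": [[[0,0,0],[0,0.1,0],1],[[0,0,0],[0,0.1,0],1]]}}

```text
time: 7.65
tool_pos: [0.4281, -0.2674, 0.0873]
tool_rot: [-0.0, 0.854, 0.52, -0.0]
contact_force: [-1.9, 1.2, 1.7]
gripper_width: -0.004
grasp_force: 1.3
```

>>> {"op": "apply_moves", "data": {"moves": [[[0,0,0],[0,0.1,0],1],[[0,0,0],[0,0.1,0],1]]}}

```text
time: 7.85
tool_pos: [0.4291, -0.268, 0.0873]
tool_rot: [-0.0, 0.854, 0.52, 0.0]
contact_force: [-1.8, 1.0, 2.4]
gripper_width: -0.001
grasp_force: 1.2
```

>>> {"op": "apply_moves", "data": {"moves": [[[0,0,0],[0,0.1,0],1],[[0,0,0],[0,0.1,0],1]]}}

```text
time: 8.05
tool_pos: [0.4296, -0.2682, 0.0871]
tool_rot: [-0.001, 0.854, 0.521, -0.0]
contact_force: [-3.6, 3.0, 2.2]
gripper_width: -0.001
grasp_force: 2.3
```

>>> {"op": "apply_moves", "data": {"moves": [[[0,0,0],[0,0.1,0],1],[[0,0,0],[0,0.1,0],1]]}}

```text
time: 8.25
tool_pos: [0.4298, -0.2683, 0.0867]
tool_rot: [-0.002, 0.854, 0.521, -0.001]
contact_force: [-6.9, 2.3, 2.9]
gripper_width: -0.002
grasp_force: 3.7
```

>>> {"op": "apply_moves", "data": {"moves": [[[0,0,0],[0,-1,0],1],[[0,0,0],[0,-2,0],1],[[0,0,0],[0,-3,-4],1],[[0,0,0],[0,0,-9],1],[[0,0,0],[2,1.5,-13],1],[[0,0,0],[2,1.5,-18],1],[[0,0,0],[2,1.5,-22],1],[[0,0,0],[2,1.5,-24],1],[[0,0,0],[2,1.5,-24],1]]}}

```text
time: 9.15
tool_pos: [0.4545, -0.2588, 0.3325]
tool_rot: [0.005, 0.854, 0.521, 0.002]
contact_force: [0.5, 0.7, -0.3]
gripper_width: 0.003
grasp_force: 0.0
```

```bash
python3 - <<'E'
from h import *
a=manip.grab_frame("wrist"); print(manip.state()["tool_pos"],manip.state()["contact_force"])
for z in(.076,.083):
  for q in pads(a,z): print(q) if q[1]>120 else 0
cv2.imwrite("pics/crop2.png",cv2.resize(a["image"][80:330,235:445,::-1],None,fx=2.4,fy=2.4,interpolation=cv2.INTER_CUBIC))
b=manip.grab_frame("side"); c=manip.grab_frame("scene")
L=["rim","foot","lid","lid_edge","lid_fl","lid_fr","lid_bl","lid_br"]
for p in (a,b,c): spots(p,L,n=1)
cv2.imwrite("pics/bc.png",np.hstack([cv2.resize(x["image"][150:250,270:380,::-1],None,fx=3.5,fy=4,interpolation=cv2.INTER_CUBIC) for x in (b,c)]))
E
```

```text
[ 0.45370799 -0.25823683  0.32931243] [-0.7585656  -0.15104231 -0.68521238]
(array([129.4,  17.7]), np.int32(786), array([378.5,   1.1,  76. ]))
(array([544.3, 139.2]), np.int32(256), array([ 833.5, -391. ,   76. ]))
(array([293.3, 151.2]), np.int32(195), array([ 476.2, -248.3,   76. ]))
(array([391.4, 153.1]), np.int32(170), array([ 584.5, -304.3,   76. ]))
(array([292.9, 214.7]), np.int32(165), array([ 439.4, -320.1,   76. ]))
(array([386. , 214.5]), np.int32(145), array([ 547.7, -376.6,   76. ]))
(array([129.4,  17.7]), np.int32(786), array([380.5,  -2.3,  83. ]))
(array([544.3, 139.2]), np.int32(256), array([ 827.3, -387.2,   83. ]))
(array([293.3, 151.2]), np.int32(195), array([ 476.5, -247.1,   83. ]))
(array([391.4, 153.1]), np.int32(170), array([ 582.8, -302. ,   83. ]))
(array([292.9, 214.7]), np.int32(165), array([ 440.4, -317.6,   83. ]))
(array([386. , 214.5]), np.int32(145), array([ 546.6, -373. ,   83. ]))
lid 0.92 [ 490.9 -647.8    6.6] [403. 344.]
lid_edge 0.95 [ 514.8 -700.3    5.4] [425. 359.]
lid_fl 0.83 [ 476.4 -249.    68.5] [294. 150.]
lid_fr 0.96 [ 537.9 -677.5   10.4] [435. 348.]
lid_bl 0.65 [ 581. -304.   73.] [393. 151.]
lid_br 0.73 [ 544.3 -378.4   73.2] [387. 216.]
foot 0.76 [ 514.8 -305.2   -7.9] [317. 220.]
lid 0.67 [ 493.1 -643.4    7. ] [379. 188.]
lid_edge 0.68 [ 520.8 -698.1    3.6] [383. 181.]
lid_fl 0.68 [ 478.4 -693.4    3.9] [390. 186.]
lid_fr 0.55 [ 538.8 -671.4    1.9] [376. 182.]
lid_bl 0.61 [ 452.4 -612.     7.5] [381. 196.]
lid_br 0.65 [ 509.2 -594.5    4.3] [368. 191.]
rim 0.18 [429.6 315.4   1.6] [187. 340.]
foot 0.84 [ 5.156e+02 -3.083e+02  4.000e-01] [318. 207.]
lid 0.93 [ 510.5 -306.    74.1] [320. 191.]
lid_edge 0.77 [ 443.5 -270.4   78.8] [330. 204.]
lid_fl 0.7 [ 478.7 -244.5   75.3] [315. 204.]
lid_bl 0.94 [ 584.2 -295.8   76.5] [301. 181.]
lid_br 0.56 [ 545.7 -374.4   75.9] [325. 176.]
```

View pics/crop2.png

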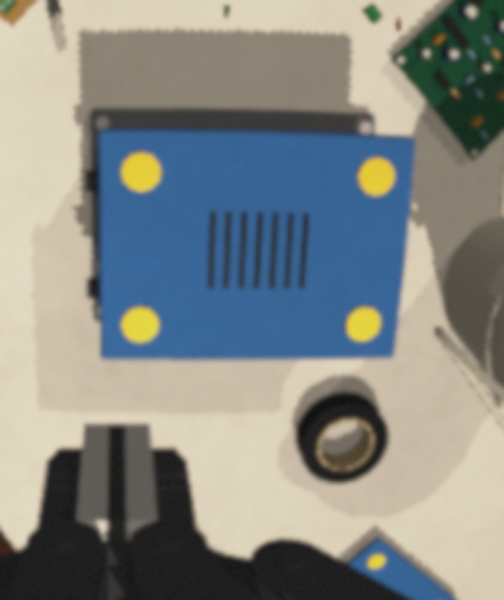

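View pics/bc.png

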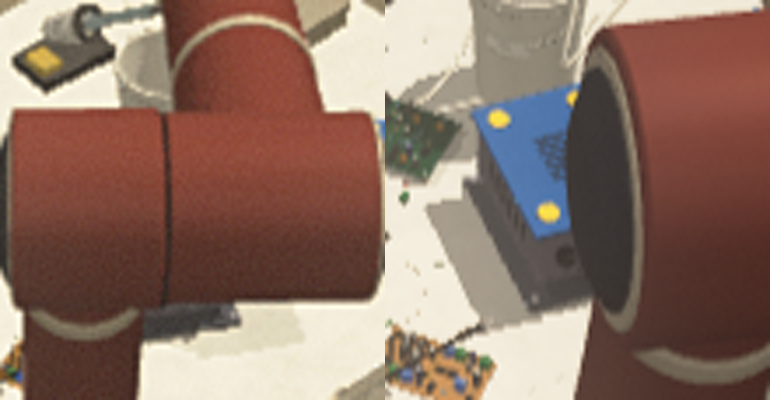

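The lid is now square over the box: in the wrist crop its pads are at (141,172), (376,177), (140,325) and (363,324). It has slid about 18 mm and its centre is within about 1 mm of the rim point. The scene view agrees, so I'm going on to press, starting at the near-left corner.

>>> {"op": "apply_moves", "data": {"moves": [[[0,0,0],[2,1.5,4],1],[[0,0,0],[2,1.5,8],1],[[0,0,0],[2,1.5,12],1],[[0,0,0],[2,1.5,16],1],[[0,0,0],[2,1.5,20],1],[[0,0,0],[2,1.5,22.2],1],[[0,0,0],[2,1.5,22.2],1],[[0,0,0],[2,1.5,22.2],1],[[0,0,0],[2,1.5,22.2],1]]}}

```text
time: 11.4
tool_pos: [0.4772, -0.248, 0.1077]
tool_rot: [0.002, 0.854, 0.52, 0.001]
contact_force: [0.9, -0.0, -0.3]
gripper_width: 0.002
grasp_force: 0.0
```

>>> {"op": "apply_moves", "data": {"moves": [[[0,0,0],[0,0,0.4],1],[[0,0,0],[0,0,0.8],1],[[0,0,0],[0,0,1.0],1],[[0,0,0],[0,0,1.2],1],[[0,0,0],[0,0,1.2],1]]}}

```text
time: 11.9
tool_pos: [0.4762, -0.2473, 0.0944]
tool_rot: [0.0, 0.854, 0.52, 0.0]
contact_force: [-1.2, 1.6, 6.2]
gripper_width: -0.0
grasp_force: 3.4
```

>>> {"op": "apply_moves", "data": {"moves": [[[0,0,0],[0,0,0.1],1],[[0,0,0],[0,0,0.2],1],[[0,0,0],[0,0,0.2],1]]}}

```text
time: 12.2
tool_pos: [0.4763, -0.2473, 0.0932]
tool_rot: [0.0, 0.854, 0.521, 0.0]
contact_force: [-4.1, 2.8, 9.8]
gripper_width: -0.002
grasp_force: 5.2
```

>>> {"op": "apply_moves", "data": {"moves": [[[0,0,0],[0,0,0.1],1],[[0,0,0],[0,0,0.2],1],[[0,0,0],[0,0,0.2],1]]}}

```text
time: 12.5
tool_pos: [0.4763, -0.2473, 0.0916]
tool_rot: [0.0, 0.854, 0.521, 0.0]
contact_force: [-4.6, 3.5, 12.1]
gripper_width: -0.004
grasp_force: 6.4
```

>>> {"op": "apply_moves", "data": {"moves": [[[0,0,0],[0,0,0.1],1],[[0,0,0],[0,0,0.2],1],[[0,0,0],[0,0,0.2],1]]}}

```text
time: 12.8
tool_pos: [0.4764, -0.2472, 0.09]
tool_rot: [-0.0, 0.854, 0.521, 0.0]
contact_force: [-5.3, 4.0, 14.8]
gripper_width: 0.003
grasp_force: 7.5
```

>>> {"op": "apply_moves", "data": {"moves": [[[0,0,0],[0,0,0.1],1],[[0,0,0],[0,0,0.2],1],[[0,0,0],[0,0,0.2],1]]}}

```text
time: 13.1
tool_pos: [0.4764, -0.2472, 0.0886]
tool_rot: [-0.0, 0.854, 0.521, -0.0]
contact_force: [-8.8, 5.4, 18.1]
gripper_width: 0.0
grasp_force: 9.4
```

>>> {"op": "apply_moves", "data": {"moves": [[[0,0,0],[0,0,0.1],1],[[0,0,0],[0,0,0.1],1]]}}

```text
time: 13.3
tool_pos: [0.4764, -0.2472, 0.088]
tool_rot: [-0.0, 0.854, 0.521, -0.0]
contact_force: [-7.8, 6.3, 20.0]
gripper_width: 0.002
grasp_force: 10.3
```

>>> {"op": "apply_moves", "data": {"moves": [[[0,0,0],[0,0,0.1],1],[[0,0,0],[0,0,0.15],1],[[0,0,0],[0,0,0.15],1]]}}

```text
time: 13.6
tool_pos: [0.4765, -0.2472, 0.087]
tool_rot: [-0.0, 0.854, 0.521, -0.0]
contact_force: [-10.3, 8.2, 23.6]
gripper_width: 0.001
grasp_force: 11.8
```

>>> {"op": "apply_moves", "data": {"moves": [[[0,0,0],[0,0,0.1],1],[[0,0,0],[0,0,0.1],1]]}}

```text
time: 13.8
tool_pos: [0.4765, -0.2473, 0.0863]
tool_rot: [-0.0, 0.854, 0.521, -0.0]
contact_force: [-11.9, 8.0, 25.3]
gripper_width: 0.001
grasp_force: 12.8
```

>>> {"op": "apply_moves", "data": {"moves": [[[0,0,0],[0,0,-1.2],1],[[0,0,0],[0,0,-2.5],1],[[0,0,0],[-4,0,-2.5],1],[[0,0,0],[-8,0,-2.3],1],[[0,0,0],[-8,0,-2.1],1],[[0,0,0],[-8,0,-2.1],1]]}}

```text
time: 14.4
tool_pos: [0.4386, -0.3183, 0.1023]
tool_rot: [-0.001, 0.854, 0.52, 0.0]
contact_force: [0.6, 0.5, 0.1]
gripper_width: 0.002
grasp_force: 0.0
```

>>> {"op": "apply_moves", "data": {"moves": [[[0,0,0],[0,0,0.3],1],[[0,0,0],[0,0,0.6],1],[[0,0,0],[0,0,0.8],1],[[0,0,0],[0,0,1.0],1],[[0,0,0],[0,0,1.0],1]]}}

```text
time: 14.9
tool_pos: [0.4397, -0.3174, 0.0939]
tool_rot: [-0.0, 0.854, 0.521, 0.0]
contact_force: [-3.1, 3.1, 8.2]
gripper_width: 0.003
grasp_force: 4.4
```

>>> {"op": "apply_moves", "data": {"moves": [[[0,0,0],[0,0,0.1],1],[[0,0,0],[0,0,0.2],1],[[0,0,0],[0,0,0.3],1],[[0,0,0],[0,0,0.3],1]]}}

```text
time: 15.3
tool_pos: [0.4396, -0.3174, 0.0913]
tool_rot: [-0.001, 0.854, 0.521, 0.0]
contact_force: [-4.6, 4.7, 9.6]
gripper_width: -0.002
grasp_force: 5.4
```

>>> {"op": "apply_moves", "data": {"moves": [[[0,0,0],[0,0,0.1],1],[[0,0,0],[0,0,0.2],1],[[0,0,0],[0,0,0.3],1],[[0,0,0],[0,0,0.3],1]]}}

```text
time: 15.7
tool_pos: [0.4397, -0.3175, 0.0892]
tool_rot: [-0.001, 0.854, 0.521, -0.0]
contact_force: [-6.3, 6.4, 17.1]
gripper_width: -0.003
grasp_force: 8.1
```

>>> {"op": "apply_moves", "data": {"moves": [[[0,0,0],[0,-0.05,0.1],1],[[0,0,0],[0,-0.1,0.2],1],[[0,0,0],[0,-0.1,0.2],1]]}}

```text
time: 16.0
tool_pos: [0.4397, -0.3175, 0.0883]
tool_rot: [0.0, 0.854, 0.521, 0.001]
contact_force: [-5.5, 6.3, 18.4]
gripper_width: 0.0
grasp_force: 9.4
```

>>> {"op": "apply_moves", "data": {"moves": [[[0,0,0],[0,0,0.1],1],[[0,0,0],[0,0,0.2],1],[[0,0,0],[0,0,0.2],1]]}}

```text
time: 16.3
tool_pos: [0.4397, -0.3175, 0.087]
tool_rot: [0.0, 0.854, 0.521, 0.0]
contact_force: [-7.2, 7.7, 21.9]
gripper_width: 0.002
grasp_force: 11.4
```

>>> {"op": "apply_moves", "data": {"moves": [[[0,0,0],[0,0,0.1],1],[[0,0,0],[0,0,0.2],1],[[0,0,0],[0,0,0.2],1]]}}

```text
time: 16.6
tool_pos: [0.4398, -0.3176, 0.0857]
tool_rot: [0.0, 0.854, 0.521, 0.0]
contact_force: [-9.0, 9.1, 26.8]
gripper_width: 0.002
grasp_force: 13.3
```

>>> {"op": "apply_moves", "data": {"moves": [[[0,0,0],[0,0,-1.2],1],[[0,0,0],[0,0,-2.7],1],[[0,0,0],[0,4,-2.7],1],[[0,0,0],[0,8,-2.7],1],[[0,0,0],[0,12.2,-2.5],1],[[0,0,0],[0,12.2,-2.2],1],[[0,0,0],[0,12.2,-2.2],1]]}}

```text
time: 17.3
tool_pos: [0.5467, -0.3729, 0.1013]
tool_rot: [-0.001, 0.854, 0.521, -0.0]
contact_force: [-0.1, -0.6, -0.3]
gripper_width: -0.003
grasp_force: 0.0
```

>>> {"op": "apply_moves", "data": {"moves": [[[0,0,0],[0,0,0.3],1],[[0,0,0],[0,0,0.6],1],[[0,0,0],[0,0,0.8],1],[[0,0,0],[0,0,0.8],1]]}}

```text
time: 17.7
tool_pos: [0.5464, -0.3732, 0.0968]
tool_rot: [0.0, 0.854, 0.52, 0.0]
contact_force: [-2.1, 3.0, 7.8]
gripper_width: -0.003
grasp_force: 3.9
```

>>> {"op": "apply_moves", "data": {"moves": [[[0,0,0],[0,0,0.1],1],[[0,0,0],[0,0,0.2],1],[[0,0,0],[0,0,0.3],1],[[0,0,0],[0,0,0.3],1]]}}

```text
time: 18.1
tool_pos: [0.5464, -0.3733, 0.0944]
tool_rot: [0.0, 0.854, 0.52, 0.0]
contact_force: [-2.7, 3.4, 10.2]
gripper_width: -0.002
grasp_force: 4.8
```

>>> {"op": "apply_moves", "data": {"moves": [[[0,0,0],[0,0,0.1],1],[[0,0,0],[0,0,0.2],1],[[0,0,0],[0,0,0.3],1],[[0,0,0],[0,0,0.3],1]]}}

```text
time: 18.5
tool_pos: [0.5465, -0.3736, 0.0918]
tool_rot: [0.001, 0.854, 0.52, 0.0]
contact_force: [-4.1, 3.1, 9.8]
gripper_width: 0.002
grasp_force: 5.2
```

>>> {"op": "apply_moves", "data": {"moves": [[[0,0,0],[0,0,0.1],1],[[0,0,0],[0,0,0.2],1],[[0,0,0],[0,0,0.2],1]]}}

```text
time: 18.8
tool_pos: [0.5465, -0.3737, 0.0905]
tool_rot: [0.001, 0.854, 0.52, 0.0]
contact_force: [-4.7, 3.6, 13.2]
gripper_width: -0.001
grasp_force: 6.6
```

>>> {"op": "apply_moves", "data": {"moves": [[[0,0,0],[0,0,0.1],1],[[0,0,0],[0,0,0.2],1],[[0,0,0],[0,0,0.3],1],[[0,0,0],[0,0,0.3],1]]}}

```text
time: 19.2
tool_pos: [0.5466, -0.3738, 0.0887]
tool_rot: [0.001, 0.854, 0.52, 0.0]
contact_force: [-7.2, 6.0, 18.2]
gripper_width: -0.002
grasp_force: 9.1
```

>>> {"op": "apply_moves", "data": {"moves": [[[0,0,0],[0,0,0.1],1],[[0,0,0],[0,0,0.2],1],[[0,0,0],[0,0,0.3],1],[[0,0,0],[0,0,0.3],1]]}}

```text
time: 19.6
tool_pos: [0.5467, -0.3738, 0.0869]
tool_rot: [0.0, 0.854, 0.521, -0.0]
contact_force: [-9.2, 8.2, 24.0]
gripper_width: -0.002
grasp_force: 11.6
```

>>> {"op": "apply_moves", "data": {"moves": [[[0,0,0],[0,0,-1.2],1],[[0,0,0],[0,0,-2.6],1],[[0,0,0],[4,0,-2.6],1],[[0,0,0],[8,0,-2.3],1],[[0,0,0],[8,0,-2],1],[[0,0,0],[8,0,-2],1]]}}

```text
time: 20.2
tool_pos: [0.5828, -0.3014, 0.1002]
tool_rot: [-0.001, 0.853, 0.521, -0.0]
contact_force: [0.5, 0.8, 0.6]
gripper_width: 0.001
grasp_force: 0.0
```

>>> {"op": "apply_moves", "data": {"moves": [[[0,0,0],[0,0,0.3],1],[[0,0,0],[0,0,0.6],1],[[0,0,0],[0,0,0.8],1],[[0,0,0],[0,0,0.8],1]]}}

```text
time: 20.6
tool_pos: [0.5833, -0.3029, 0.0942]
tool_rot: [-0.0, 0.854, 0.52, 0.001]
contact_force: [-2.2, 4.2, 8.0]
gripper_width: -0.001
grasp_force: 3.9
```

>>> {"op": "apply_moves", "data": {"moves": [[[0,0,0],[0,0,0.1],1],[[0,0,0],[0,0,0.2],1],[[0,0,0],[0,0,0.3],1],[[0,0,0],[0,0,0.3],1]]}}

```text
time: 21.0
tool_pos: [0.5834, -0.3028, 0.0917]
tool_rot: [-0.001, 0.854, 0.52, 0.001]
contact_force: [-3.0, 5.8, 8.8]
gripper_width: 0.0
grasp_force: 4.7
```

>>> {"op": "apply_moves", "data": {"moves": [[[0,0,0],[0,0,0.1],1],[[0,0,0],[0,0,0.2],1],[[0,0,0],[0,0,0.3],1],[[0,0,0],[0,0,0.3],1]]}}

```text
time: 21.4
tool_pos: [0.5836, -0.3029, 0.0896]
tool_rot: [-0.001, 0.854, 0.52, 0.001]
contact_force: [-5.4, 6.5, 14.1]
gripper_width: -0.002
grasp_force: 6.7
```

>>> {"op": "apply_moves", "data": {"moves": [[[0,0,0],[0,0,0.1],1],[[0,0,0],[0,0,0.2],1],[[0,0,0],[0,0,0.3],1],[[0,0,0],[0,0,0.3],1]]}}

```text
time: 21.8
tool_pos: [0.5836, -0.3029, 0.0879]
tool_rot: [-0.001, 0.854, 0.52, 0.001]
contact_force: [-7.2, 8.4, 17.5]
gripper_width: 0.0
grasp_force: 9.3
```

>>> {"op": "apply_moves", "data": {"moves": [[[0,0,0],[0,0,0.1],1],[[0,0,0],[0,0,0.2],1],[[0,0,0],[0,0,0.3],1],[[0,0,0],[0,0,0.3],1]]}}

```text
time: 22.2
tool_pos: [0.5837, -0.3029, 0.086]
tool_rot: [-0.001, 0.854, 0.52, 0.0]
contact_force: [-8.9, 9.2, 24.6]
gripper_width: -0.003
grasp_force: 11.9
```

>>> {"op": "apply_moves", "data": {"moves": [[[0,0,0],[0,0,-1.2],1],[[0,0,0],[0,0,-2.6],1],[[0,0,0],[0,-4,-2.6],1],[[0,0,0],[0,-8,-2.6],1],[[0,0,0],[0,-12.1,-2.3],1],[[0,0,0],[0,-12.1,-2],1],[[0,0,0],[0,-12.1,-2],1]]}}

```text
time: 22.9
tool_pos: [0.4747, -0.2471, 0.1001]
tool_rot: [-0.0, 0.854, 0.52, -0.0]
contact_force: [0.1, 0.4, -0.1]
gripper_width: -0.003
grasp_force: 0.0
```

>>> {"op": "apply_moves", "data": {"moves": [[[0,0,0],[0,0,0.3],1],[[0,0,0],[0,0,0.6],1],[[0,0,0],[0,0,0.8],1],[[0,0,0],[0,0,0.8],1]]}}

```text
time: 23.3
tool_pos: [0.477, -0.248, 0.0935]
tool_rot: [0.001, 0.854, 0.52, 0.0]
contact_force: [0.1, -1.3, 3.7]
gripper_width: 0.001
grasp_force: 1.7
```

>>> {"op": "apply_moves", "data": {"moves": [[[0,0,0],[0,0,0.2],1],[[0,0,0],[0,0,0.4],1],[[0,0,0],[0,0,0.6],1],[[0,0,0],[0,0,0.8],1],[[0,0,0],[0,0,0.8],1]]}}

```text
time: 23.8
tool_pos: [0.4771, -0.248, 0.0882]
tool_rot: [0.001, 0.854, 0.521, 0.0]
contact_force: [-5.5, 2.1, 17.6]
gripper_width: -0.002
grasp_force: 8.7
```

>>> {"op": "apply_moves", "data": {"moves": [[[0,0,0],[0,0,0.1],1],[[0,0,0],[0,0,0.2],1],[[0,0,0],[0,0,0.3],1],[[0,0,0],[0,0,0.4],1],[[0,0,0],[0,0,0.4],1]]}}

```text
time: 24.3
tool_pos: [0.4772, -0.2481, 0.0856]
tool_rot: [0.001, 0.854, 0.521, -0.0]
contact_force: [-9.2, 5.2, 25.9]
gripper_width: 0.004
grasp_force: 12.5
```

>>> {"op": "apply_moves", "data": {"moves": [[[0,0,0],[0,0,-1.2],1],[[0,0,0],[0,0,-2.5],1],[[0,0,0],[-4,0,-2.5],1],[[0,0,0],[-8,0,-2.3],1],[[0,0,0],[-8,0,-2],1],[[0,0,0],[-8,0,-2],1]]}}

```text
time: 24.9
tool_pos: [0.4384, -0.318, 0.0999]
tool_rot: [-0.001, 0.854, 0.52, -0.0]
contact_force: [-0.3, -0.1, 0.3]
gripper_width: -0.0
grasp_force: 0.0
```

>>> {"op": "apply_moves", "data": {"moves": [[[0,0,0],[0,0,0.3],1],[[0,0,0],[0,0,0.6],1],[[0,0,0],[0,0,0.8],1],[[0,0,0],[0,0,0.8],1]]}}

```text
time: 25.3
tool_pos: [0.4396, -0.3173, 0.093]
tool_rot: [-0.001, 0.854, 0.521, 0.0]
contact_force: [-1.1, 3.2, 5.1]
gripper_width: -0.0
grasp_force: 2.2
```

>>> {"op": "apply_moves", "data": {"moves": [[[0,0,0],[0,0,0.2],1],[[0,0,0],[0,0,0.4],1],[[0,0,0],[0,0,0.6],1],[[0,0,0],[0,0,0.8],1],[[0,0,0],[0,0,0.8],1]]}}

```text
time: 25.8
tool_pos: [0.4397, -0.3176, 0.0876]
tool_rot: [-0.001, 0.854, 0.521, 0.0]
contact_force: [-6.2, 8.4, 19.0]
gripper_width: 0.003
grasp_force: 9.5
```

>>> {"op": "apply_moves", "data": {"moves": [[[0,0,0],[0,0,0.1],1],[[0,0,0],[0,0,0.2],1],[[0,0,0],[0,0,0.3],1],[[0,0,0],[0,0,0.3],1]]}}

```text
time: 26.2
tool_pos: [0.4397, -0.3176, 0.0858]
tool_rot: [-0.001, 0.854, 0.521, 0.0]
contact_force: [-9.6, 10.5, 25.0]
gripper_width: -0.0
grasp_force: 12.3
```

>>> {"op": "apply_moves", "data": {"moves": [[[0,0,0],[0,0,-1.2],1],[[0,0,0],[0,0,-2.5],1],[[0,0,0],[0,4,-2.5],1],[[0,0,0],[0,8,-2.5],1],[[0,0,0],[0,12.1,-2.3],1],[[0,0,0],[0,12.1,-1.9],1],[[0,0,0],[0,12.1,-1.9],1]]}}

```text
time: 26.9
tool_pos: [0.5465, -0.3732, 0.0992]
tool_rot: [-0.001, 0.854, 0.521, -0.001]
contact_force: [0.1, 0.4, -0.3]
gripper_width: -0.0
grasp_force: 0.0
```

>>> {"op": "apply_moves", "data": {"moves": [[[0,0,0],[0,0,0.3],1],[[0,0,0],[0,0,0.6],1],[[0,0,0],[0,0,0.8],1],[[0,0,0],[0,0,0.8],1]]}}

```text
time: 27.3
tool_pos: [0.5461, -0.3733, 0.0934]
tool_rot: [-0.0, 0.854, 0.52, -0.0]
contact_force: [-1.7, 1.9, 4.0]
gripper_width: -0.0
grasp_force: 2.0
```

>>> {"op": "apply_moves", "data": {"moves": [[[0,0,0],[0,0,0.2],1],[[0,0,0],[0,0,0.4],1],[[0,0,0],[0,0,0.6],1],[[0,0,0],[0,0,0.8],1],[[0,0,0],[0,0,0.8],1]]}}

```text
time: 27.8
tool_pos: [0.5465, -0.3736, 0.0882]
tool_rot: [-0.0, 0.854, 0.521, -0.0]
contact_force: [-9.3, 5.5, 17.6]
gripper_width: -0.003
grasp_force: 8.5
```

>>> {"op": "apply_moves", "data": {"moves": [[[0,0,0],[0,0,0.1],1],[[0,0,0],[0,0,0.2],1],[[0,0,0],[0,0,0.3],1],[[0,0,0],[0,0,0.35],1],[[0,0,0],[0,0,0.35],1]]}}

```text
time: 28.3
tool_pos: [0.5466, -0.3737, 0.0863]
tool_rot: [-0.001, 0.854, 0.521, -0.0]
contact_force: [-10.9, 8.0, 22.6]
gripper_width: 0.0
grasp_force: 11.4
```

>>> {"op": "apply_moves", "data": {"moves": [[[0,0,0],[0,0,-1.2],1],[[0,0,0],[0,0,-2.5],1],[[0,0,0],[4,0,-2.5],1],[[0,0,0],[8,0,-2.3],1],[[0,0,0],[8,0,-2],1],[[0,0,0],[8,0,-2],1]]}}

```text
time: 28.9
tool_pos: [0.5833, -0.3016, 0.1006]
tool_rot: [-0.0, 0.853, 0.521, -0.0]
contact_force: [-0.3, -0.3, -0.4]
gripper_width: 0.002
grasp_force: 0.0
```

>>> {"op": "apply_moves", "data": {"moves": [[[0,0,0],[0,0,0.3],1],[[0,0,0],[0,0,0.6],1],[[0,0,0],[0,0,0.8],1],[[0,0,0],[0,0,0.8],1]]}}

```text
time: 29.3
tool_pos: [0.5829, -0.3034, 0.0934]
tool_rot: [0.0, 0.854, 0.52, -0.0]
contact_force: [-1.8, -0.4, 3.1]
gripper_width: 0.0
grasp_force: 1.1
```

>>> {"op": "apply_moves", "data": {"moves": [[[0,0,0],[0,0,0.2],1],[[0,0,0],[0,0,0.4],1],[[0,0,0],[0,0,0.6],1],[[0,0,0],[0,0,0.8],1],[[0,0,0],[0,0,0.8],1]]}}

```text
time: 29.8
tool_pos: [0.5833, -0.3034, 0.0886]
tool_rot: [0.0, 0.854, 0.52, -0.001]
contact_force: [-8.3, 3.4, 16.0]
gripper_width: 0.001
grasp_force: 8.1
```

>>> {"op": "apply_moves", "data": {"moves": [[[0,0,0],[0,0,0.1],1],[[0,0,0],[0,0,0.2],1],[[0,0,0],[0,0,0.3],1],[[0,0,0],[0,0,0.4],1],[[0,0,0],[0,0,0.4],1]]}}

```text
time: 30.3
tool_pos: [0.5834, -0.3034, 0.0863]
tool_rot: [0.0, 0.854, 0.521, -0.001]
contact_force: [-12.7, 4.2, 23.7]
gripper_width: -0.001
grasp_force: 11.4
```

>>> {"op": "apply_moves", "data": {"moves": [[[0,0,0],[0,0,-1],1],[[0,0,0],[0,0,-3],1],[[0,0,0],[0,0,-7],1],[[0,0,0],[0,-4,-11],1],[[0,0,0],[-2,-8,-15],1],[[0,0,0],[-4,-12,-19],1],[[0,0,0],[-6,-14,-23],1],[[0,0,0],[-6,-14,-24],1],[[0,0,0],[-6,-14,-24],1],[[0,0,0],[-6,-14,-24],1]]}}

```text
time: 31.3
tool_pos: [0.4316, -0.292, 0.322]
tool_rot: [0.001, 0.854, 0.52, 0.001]
contact_force: [-0.0, 0.4, -0.5]
gripper_width: 0.001
grasp_force: 0.0
```

```bash
python3 - <<'E'
from h import *
a=manip.grab_frame("wrist"); print(manip.state()["tool_pos"],manip.state()["contact_force"])
for q in pads(a,.0765): print(q) if q[1]>120 else 0
c=manip.grab_frame("scene"); b=manip.grab_frame("side")
A=cv2.resize(a["image"][80:330,235:445,::-1],(420,500),interpolation=cv2.INTER_CUBIC)
B=np.vstack([cv2.resize(x["image"][160:240,270:370,::-1],(375,250),interpolation=cv2.INTER_CUBIC) for x in (c,b)])
cv2.imwrite("pics/fin.png",np.hstack([A,B]))
E
```

```text
[ 0.43143659 -0.29150804  0.32034088] [-0.36609141  0.51458021 -0.50439823]
(array([119.7,   4.5]), np.int32(221), array([353.6, -10.7,  76.5]))
(array([553.6, 118. ]), np.int32(220), array([ 826.7, -393.5,   76.5]))
(array([300.2, 118.3]), np.int32(215), array([ 476.4, -248.1,   76.5]))
(array([400.7, 121.5]), np.int32(181), array([ 583.1, -302.5,   76.5]))
(array([299.6, 186. ]), np.int32(191), array([ 439.9, -319.3,   76.5]))
(array([396.1, 186.3]), np.int32(159), array([ 546.9, -373.8,   76.5]))
```

View pics/fin.png

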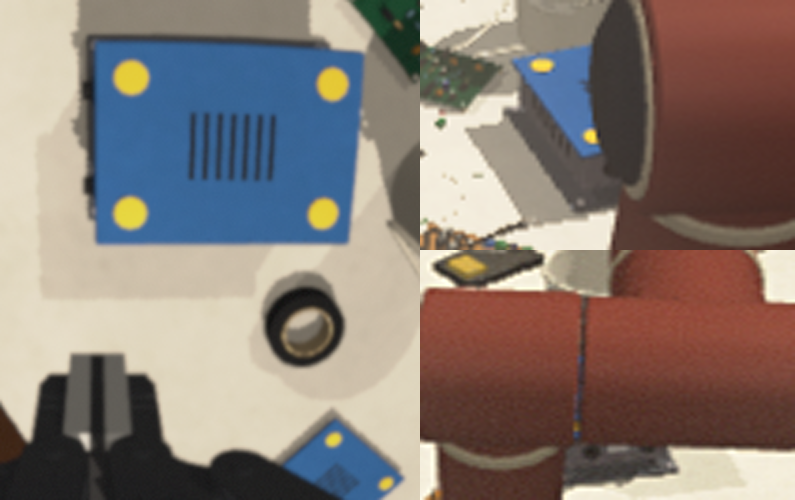

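The lid sits square in the final view, with pads at (131,77), (332,84), (130,213) and (322,213). At a face height of 76.5 mm the pads measure 120 x 80 mm apart, which is exactly flush. The tape roll and the small lid haven't moved, and the gripper is clear.

```bash
python3 -c "
from plant import manip
print(manip.job_done())"
```

```text
the job is handed in; nothing more can be done
None
```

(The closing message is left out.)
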